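# Hang the charged pipette on the carousel

### The arm

A 6-joint arm with a two-finger parallel gripper is mounted at the origin on a cart in front of the work surface, level with it; the furniture and walls round the work are solid. World frame = base frame: x ahead of the robot, y to its left, z up, the work surface at z = 0. Lengths are in m, angles in rad, forces in N, time in s.
With the tool pointing down it reaches from about 0.25 to 0.775 m from the base axis. Payload 4 kg.
Tool frame: the origin (TCP) lies at the very end of the fingers, on their centre line; the grasp point (between the pads) lies 19 mm behind it (arm.pinch_z is the distance from the TCP to the grasp point, in m); z points along the fingers, y is the line along which they close (so a half turn about z gives the same grasp; the last joint's range is limited). The gripper opens to 94 mm and grips with 3 to 60 N. Pads are 16 mm wide; open, the fingers measure 119 mm over their backs; the gripper's body (75 mm by 177 mm) begins 78 mm behind the grasp point.
Start: joints at [-1.396, 0.087, 1.371, -0, 1.684, -0.103], TCP at [0.151, -0.529, 0.206] pointing down, gripper open.
Joint ranges: [-3.1, 3.1], [-0.76, 2.03], [0.27, 2.55], [-1.08, 4.22], [0.17, 2.65], [-2.57, 2.57]. Speed limits (rad/s): [2.79, 2.79, 3.14, 3.14, 3.14, 3.14].

### API

Orientations are given as a rotation vector (axis times angle).
In Python, from workcell import arm, cams gives the robot as it stands. The module is installed in compiled form; this text tells all that it offers.
- The arm moves only by the shell command python3 -m inch [FORCE], which reads ROWS from standard input. ROWS is a JSON list of rows, 1 to 20 of them, each written [[dx, dy, dz], [rx, ry, rz], opening]: dx, dy, dz in shares of 1 m (1.0 is 1 m), then a rotation vector rx, ry, rz in fractions of the full range, 1 being 180 degrees, then the finger opening in m; each row is the pose to reach, as a shift and turn from the pose commanded when the command began, along the tool's axes at that moment; what a row does not reach only later rows make up. A row lasts 1/10 s, in which the tool goes at most 0.05 m and 0.15 rad, less where a joint would pass 70% of its speed; a pose out of reach is approached as far as the arm can. The fingers move at their own pace and stop on an object; FORCE is the grip in N (left out, the last holds). Time passes only in rows, so rows that do not move let the fingers close. It prints the time, the measured TCP pose, the force, the opening and the grip force at its end. Shift and turn numbers lie between -1 and 1, and a call with a number outside is refused. Input that does not fit is refused with a message, and nothing moves.
- arm.get_state(): the state, without advancing time (a new reading comes with each control period).
- cams.camera(name): name is "scene" or "top"; returns a dict with "pixels" (420x560x3 uint8, red, green, blue), "depth" (420x560 float32, m along the optical axis (not along the pixel's ray), 0 where there is no reading), "K" (3x3 intrinsics, pixels), "camera_from_world" (4x4, takes a point from world to camera coordinates). Camera axes: x right, y down, z forward; pixel columns grow to the right and rows downward; lengths in m; the calibration is good to about 2 mm. A picture is of the moment at which its call begins.
- arm.close_job(): hands the job in; it is judged then, once.
The state is a dict: "time": time; "joint_positions": joint angles; "joint_velocities": joint speeds; "effort": joint torques, N m; "position": TCP position; "eef_rot": TCP orientation; "force": force on the tool from outside, world axes, zero at the start; "ft_torque": the same for the moment, N m; "width": finger opening in m; "grasp_force": force on a finger pad.
Only numpy, scipy, OpenCV 4.12 (cv2) and the standard library are available. Lean on these libraries where they do the work, as an engineer would, in place of code of your own. Each camera call takes 0.05 s, during which the arm holds its last target. There are 200 camera calls.

### The job

The pipette with the orange band has finished charging. Turn the pipette carousel until its empty place faces straight to the front edge of the bench, then take the pipette off its charging stand, slide it into that place and press it down until its collar has snapped fully home under the two spring clips, upright and released. Press gently, no more than about 20 N, or the head slips down its column; keep the pipette upright, and leave the other things where they are.

Things in the scene. Friction and masses are not known exactly. Their poses are not given: they have to be found in the camera images.
- stand: Carousel foot: grey disc, 200 mm wide, fixed; origin under its centre, on the turning axis. Its tube carries a friction-clamped sleeve (slips at 30 N) and a white head with 6 forked seats, 60 degrees apart, 78 mm from the axis: 5 hold like pipettes (tops 116 mm above the seat floor), 1 is empty. Seat floor 140 to 180 mm above the bench as clamped: NOT reported, to be felt.
- carousel (a joint): Turn of the head (rad): 0 when the empty seat points to the bench's front edge (-x), over the yellow mark; grows counterclockwise from above; starts at 0.7 to 2.4. From the axis the seat lies along (-cos q, -sin q). Friction 0.12 N m; stays where left. Turn it by the black round grip on the axis above the head: 33 mm wide, 46 to 112 mm above the seat floor.
- front_mark (a point): Yellow mark on the foot, 83 mm in front of the axis, 16 mm above the bench. Each carousel seat has left and right of it a sprung clip with a white roller: rollers 25.6 mm apart, up to 15.5 mm above the seat floor. The collar, pushed down between them, meets some 7 to 12 N in all, then snaps below them onto the seat floor, which is rigid. Let go too early it stays on the rollers.
- charger: Charging stand, fixed: grey foot 105x80x16 mm, white column behind the seat. Origin on the bench under the seat centre; the fork opens along its -x; seat floor at 140 mm. All seats: slot 15 mm wide, flared mouth, prongs 8 mm thick, reaching 29 mm out from the centre; collar recess 33 mm long behind 4 mm high lips. No clips here: lift 8 mm or more, then draw out along -x.
- pipette: Battery pipette with orange band, 231 mm long, 80 to 150 g, loose, upright in the charger, its x as the charger's. Origin: centre of the underside of the grey collar (30 mm wide, 9 mm high, its lower edge tapered to 23 mm); z up along the pipette. Shaft below: 12 mm thick down to 62 mm, then 8 mm and less, end at 115 mm below.
- pipette_grip (a point): Point on the pipette's axis, 82 mm above its origin, in the white handle (25 to 100 mm above the origin; 26 mm wide along the pipette's y, 28 mm along x): grip here across y. Button above, up to 116 mm. A finger rest sticks out to 31 mm along -x, 82 to 96 mm above the origin.
- timer: bench timer, white, 62x62x18 mm; loose bystander, origin at the centre of its underside; leave it where it is.
- beaker_250: 250 ml glass beaker, 74 mm across, 90 mm high; loose bystander, origin at the centre of its underside; leave it where it is.
- ext_beaker: tall glass extraction beaker, 55 mm across, 105 mm high; loose bystander, origin at the centre of its underside; leave it where it is.
- reagent_red: brown dropper bottle with red collar, 38 mm across, 118 mm high; loose bystander, origin at the centre of its underside; leave it where it is.

How it is judged:
By the outcome, as a careful person would: the job done as asked, in the order asked, and still so for the second after the job is handed in, with the robot touching nothing.
It also fails if it takes over 72 s, if anything falls off the work surface, if the arm or the gripper's body presses on something with over 40 N, if the wrist force passes 120 N, or if a joint passes its speed limit or range.

## Working session

There is one attempt and no reset: what is moved stays moved. The work goes in short steps, Python scripts to look and compute and a shell command to move; the robot and the scene stay as the last step left them, time stands still between calls to the robot, and variables do not carry over. Pictures are saved under pics/ and viewed, at most 10 in all, crops included, and the job is handed in when it is done.

```bash
mkdir -p pics; cat > h.py <<'E'
import numpy as np,cv2
from workcell import arm,cams
from scipy.spatial.transform import Rotation as R
def cap(n,f=None):
    c=cams.camera(n)
    if f: cv2.imwrite(f,c["pixels"][:,:,::-1])
    return c
def cloud(c):
    K=c["K"];d=c["depth"];v,u=np.mgrid[:d.shape[0],:d.shape[1]]
    P=np.stack([(u-K[0,2])/K[0,0]*d,(v-K[1,2])/K[1,1]*d,d,np.ones_like(d)],-1)
    W=(P@np.linalg.inv(c["camera_from_world"]).T)[...,:3]; W[d==0]=np.nan
    return W
E
python3 - <<'E'
from h import *
for n in("scene","top"):
    c=cap(n,f"pics/{n}0.png"); np.savez(f"{n}0.npz",**c)
    T=np.linalg.inv(c["camera_from_world"]);print(n,T.round(3).tolist(),c["K"].round(1).tolist())
s=arm.get_state();print(s["position"],s["eef_rot"],R.from_rotvec(s["eef_rot"]).as_matrix().round(3),s["width"],s["time"],arm.pinch_z)
E
```

```text
scene [[-0.911, -0.234, 0.341, 0.109], [-0.413, 0.49, -0.768, 0.969], [0.012, -0.84, -0.543, 0.802], [0.0, 0.0, 0.0, 1.0]] [[501.6, 0.0, 281.0], [0.0, 501.6, 216.9], [0.0, 0.0, 1.0]]
top [[-0.005, -0.994, 0.113, 0.422], [-0.999, 0.009, 0.038, 0.06], [-0.038, -0.113, -0.993, 0.978], [0.0, 0.0, 0.0, 1.0]] [[417.3, 0.0, 285.3], [0.0, 417.3, 206.6], [0.0, 0.0, 1.0]]
[ 0.15074415 -0.52842338  0.20441481] [-3.10933611e+00 -4.34680219e-01  1.04035742e-04] [[ 0.962  0.274 -0.   ]
 [ 0.274 -0.962  0.002]
 [ 0.    -0.002 -1.   ]] 0.09410611816793968 0.1 0.0188
```

View pics/scene0.png

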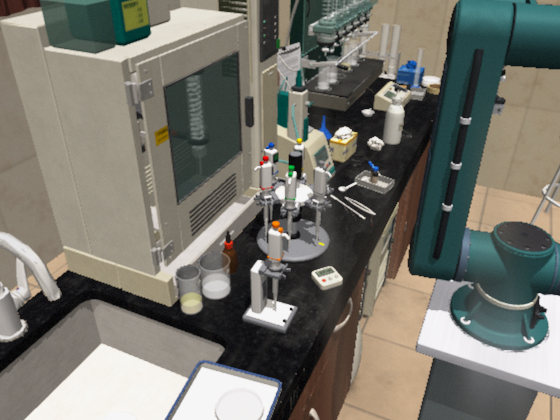

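View pics/top0.png

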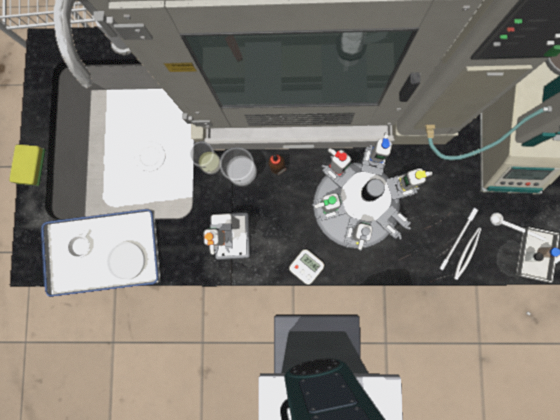

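The scene view shows the charger with the orange pipette at (275,260), the carousel at (292,205) and the timer at (327,277). In the top view the charger is at (228,237) and the carousel's grip at (375,187). The empty fork is at about (397,222), to the lower right.

```bash
python3 - <<'E'
from h import *
c=dict(np.load("top0.npz"));W=cloud(c);s=dict(np.load("scene0.npz"));V=cloud(s)
np.set_printoptions(precision=4,suppress=True)
def crop(im,x0,y0,x1,y1,k): return cv2.resize(im[y0:y1,x0:x1,::-1],None,fx=k,fy=k,interpolation=cv2.INTER_CUBIC)
a=crop(c["pixels"],190,130,440,290,3.2);cv2.imwrite("pics/t1.png",a)
b=crop(s["pixels"],230,130,350,335,2.9);cv2.imwrite("pics/s1.png",b)
def fit(P):
    A=np.c_[2*P[:,:2],np.ones(len(P))];q=np.linalg.lstsq(A,(P[:,:2]**2).sum(1),rcond=None)[0];return q[:2],np.sqrt(q[2]+q[:2]@q[:2])
for nm,w,im in(("top",W,c["pixels"]),("scene",V,s["pixels"])):
    hsv=cv2.cvtColor(im,cv2.COLOR_RGB2HSV)
    z=w[...,2];reg=(w[...,0]>.2)&(w[...,0]<.7)&(abs(w[...,1]+.05)<.35)
    org=(hsv[...,0]>6)&(hsv[...,0]<18)&(hsv[...,1]>170)&(hsv[...,2]>130)&reg&(z>.15)
    yel=(hsv[...,0]>22)&(hsv[...,0]<35)&(hsv[...,1]>150)&(hsv[...,2]>120)&reg
    for l,m in(("org",org),("yelmark",yel&(z<.05)),("yeltop",yel&(z>.1))):
        P=w[m];print(nm,l,len(P),P.mean(0) if len(P) else 0,P.min(0) if len(P) else 0,P.max(0) if len(P) else 0)
# heights of various
for u,v in((375,187),(365,200),(330,202),(395,217),(402,230),(364,235),(238,228),(210,238),(306,262),(372,240)):
    print(u,v,W[v,u],c["pixels"][v,u])
E
```

```text
top org 16 [0.4509 0.2203 0.2515] [0.442  0.2164 0.2434] [0.4575 0.2251 0.2575]
top yelmark 0 0 0 0
top yeltop 30 [ 0.557  -0.1456  0.2644] [ 0.5515 -0.1558  0.2537] [ 0.5646 -0.1373  0.2689]
scene org 64 [0.4482 0.2238 0.2452] [0.4376 0.2148 0.1752] [0.463  0.2341 0.2593]
scene yelmark 7 [ 0.4509 -0.0675  0.0183] [ 0.446  -0.0717  0.0168] [ 0.4566 -0.0638  0.021 ]
scene yeltop 99 [0.664  0.1571 0.3699] [ 0.517  -0.1519  0.2254] [0.6966 0.2558 0.4162]
375 187 [ 0.5356 -0.0675  0.2644] [172 172 175]
365 200 [ 0.5242 -0.0629  0.1795] [119 117 116]
330 202 [0.5103 0.01   0.2656] [ 94 210 123]
395 217 [ 0.4936 -0.1252  0.1502] [170 171 173]
402 230 [ 0.4763 -0.1738  0.    ] [60 59 59]
364 235 [ 0.4536 -0.0469  0.2619] [133 134 136]
238 228 [0.4821 0.2047 0.0252] [131 129 127]
210 238 [0.4505 0.2188 0.2541] [231 174  78]
306 262 [0.4039 0.0495 0.0159] [150 161 142]
372 240 [ 0.4531 -0.1021  0.0121] [176 175 179]
```

View pics/t1.png

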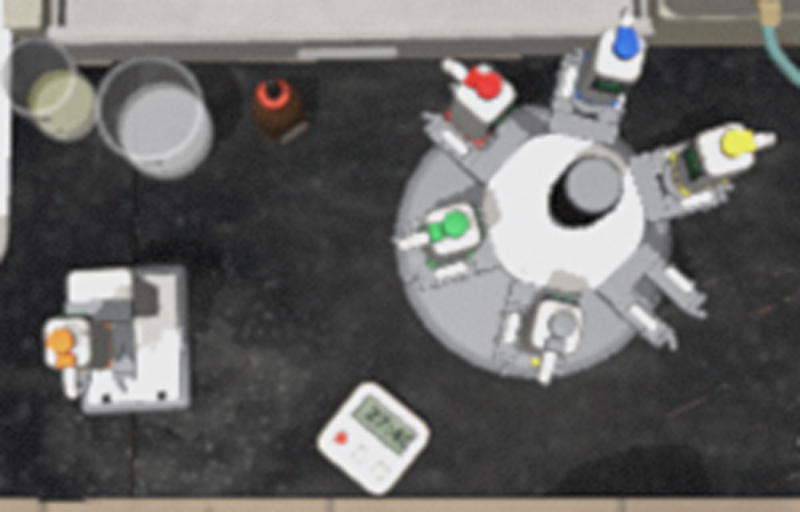

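View pics/s1.png

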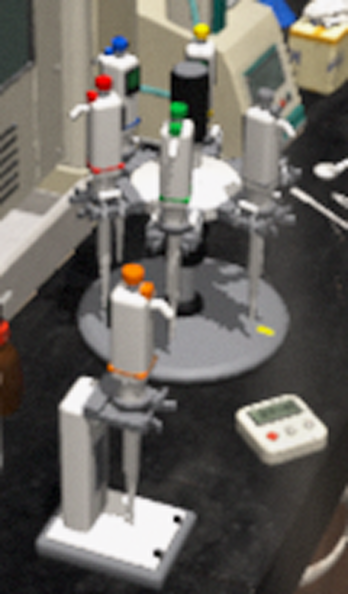

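The top crop shows five pipettes with the empty fork at crop (670,305). The yellow mark at crop (535,362) lies under the grey-button pipette. The charger fork opens toward the bench front.

```bash
python3 - <<'E'
from h import *
np.set_printoptions(precision=4,suppress=True)
c=dict(np.load("top0.npz"));W=cloud(c);s=dict(np.load("scene0.npz"));V=cloud(s)
d=np.hypot(W[...,0]-.535,W[...,1]+.0675)
g=W[(d<.03)&(W[...,2]>.24)];print("grip top n",len(g),np.median(g,0),cv2.minEnclosingCircle(g[:,:2].astype(np.float32)))
hd=W[(d<.06)&(d>.02)&(W[...,2]>.16)&(W[...,2]<.21)];print("head z",np.median(hd[:,2]))
f=W[(d<.11)&(W[...,2]>.008)&(W[...,2]<.03)];print("foot",cv2.minEnclosingCircle(f[:,:2].astype(np.float32)),np.median(f[:,2]))
A=np.array([.535,-.0675])
cand=W[(d>.06)&(d<.1)&(W[...,2]>.258)]
for nm,w in(("top",W),("scene",V)):
  dd=np.hypot(w[...,0]-A[0],w[...,1]-A[1]);m=((dd>.05)&(dd<.11)&(w[...,2]>.254)&(w[...,2]<.275)).astype(np.uint8)
  n,l=cv2.connectedComponents(m)
  for i in range(1,n):
    P=w[l==i]
    if len(P)>4:
        p=P.mean(0);a=np.degrees(np.arctan2(*(p[:2]-A)[::-1]));print(nm,len(P),p,np.linalg.norm(p[:2]-A),a,a%60,P[:,2].max())
# prongs of the empty seat
dd=np.hypot(W[...,0]-A[0],W[...,1]-A[1]);an=np.degrees(np.arctan2(W[...,1]-A[1],W[...,0]-A[0]))
P=W[(dd>.05)&(dd<.12)&(an<-95)&(an>-150)&(W[...,2]>.12)&(W[...,2]<.2)];print("prong",len(P),P.mean(0),np.percentile(P[:,2],[10,50,90]),np.degrees(np.arctan2(*(P.mean(0)[:2]-A)[::-1])))
for nm,w in(("top",W),("scene",V)):
  reg=(abs(w[...,0]-.46)<.1)&(abs(w[...,1]-.21)<.1)
  m=reg&(w[...,2]>.008)&(w[...,2]<.03);P=w[m];print(nm,"chfoot",cv2.minAreaRect(P[:,:2].astype(np.float32)))
  for lo,hi in((.14,.16),(.16,.19),(.2,.238),(.244,.262)):
    P=w[reg&(w[...,2]>lo)&(w[...,2]<hi)];print(lo,hi,len(P),P.mean(0),P.min(0),P.max(0),cv2.minAreaRect(P[:,:2].astype(np.float32)))
E
```

```text
grip top n 334 [ 0.534  -0.0662  0.2624] ((0.5356899499893188, -0.06846126914024353), 0.01785476878285408)
head z 0.1616216981385996
foot ((0.535239577293396, -0.06803368031978607), 0.09959352761507034) 0.01381846244155982
top 73 [ 0.6123 -0.0873  0.2644] 0.07976199567994044 -14.384657439231567 45.61534256076843 0.27000196708051605
top 77 [ 0.5912 -0.0106  0.264 ] 0.0800181189596767 45.365102566250926 45.365102566250926 0.2696807577212892
top 73 [ 0.5566 -0.1443  0.2645] 0.07980775319204975 -74.26650292642107 45.73349707357893 0.26930140489064136
top 87 [0.5134 0.0092 0.2633] 0.07965649497727624 105.70120319838989 45.70120319838989 0.26987372442924695
top 88 [ 0.4575 -0.048   0.2634] 0.07995428464648692 165.84922082323018 45.84922082323018 0.2699379767637039
scene 33 [ 0.5533 -0.1426  0.2647] 0.07725616637686106 -76.31110634008311 43.688893659916886 0.2705139451958041
scene 43 [ 0.6097 -0.0866  0.2628] 0.07706794281329218 -14.370668835745484 45.629331164254516 0.2712318057309827
scene 51 [ 0.588  -0.0092  0.2625] 0.07882634442943524 47.7417530871209 47.7417530871209 0.270854282072383
[... 1363 characters left out ...]
 0.2439 0.16  ] ((0.45912671089172363, 0.22130843997001648), (0.07385016232728958, 0.046712953597307205), 7.332361221313477)
0.16 0.19 145 [0.4488 0.2287 0.178 ] [0.438  0.2069 0.1602] [0.465  0.2352 0.1899] ((0.4467465877532959, 0.22579993307590485), (0.035492733120918274, 0.01975124515593052), 39.2491340637207)
0.2 0.238 293 [0.4473 0.2285 0.2209] [0.4239 0.2113 0.2   ] [0.4686 0.2364 0.2379] ((0.44496646523475647, 0.22507452964782715), (0.043587084859609604, 0.01963423751294613), 28.002962112426758)
0.244 0.262 64 [0.449  0.2223 0.2525] [0.4376 0.2142 0.2443] [0.4574 0.2288 0.2593] ((0.44789987802505493, 0.2207230180501938), (0.019349321722984314, 0.01416814886033535), 11.277603149414062)
```

```bash
cat >> h.py <<'E'
def to(x,y,z,yaw=0):
    """shift and turn in tool axes from measured pose to tool-down pose"""
    s=arm.get_state();r=R.from_rotvec(s["eef_rot"]);p=np.array(s["position"])
    g=R.from_euler('z',yaw)*R.from_rotvec([np.pi,0,0])
    print("t%.1f"%s["time"],"at",p.round(4),"yaw",round(np.arctan2(*r.as_matrix()[1::-1,0]),3),"F",np.round(s["force"],1),"w",round(s["width"],4),"j",np.round(s["joint_positions"],2))
    print("-> d",r.inv().apply(np.array([x,y,z])-p).round(4),"rot",(r.inv()*g).as_rotvec().round(3))
E
python3 - <<'E'
from h import *
to(.535,-.0675,.35,.797)
W=cloud(dict(np.load("top0.npz")))
m=(W[...,2]>.25)&(abs(W[...,1]-.05)<.35)&(W[...,0]>.63)
for y in np.arange(-.3,.4,.1):
    P=W[m&(abs(W[...,1]-y)<.05)];print(round(y,1),len(P),P[:,0].min() if len(P) else 0, np.nanmin(P[:,2]) if len(P) else 0)
E
```

```text
t0.1 at [ 0.1507 -0.5284  0.2044] yaw 0.278 F [-0.1 -0.2 -0. ] w 0.0941 j [-1.4   0.09  1.37  0.    1.68 -0.1 ]
-> d [ 0.496  -0.3382 -0.1448] rot [-0.002 -0.001 -0.519]
-0.3 759 0.6695502940236069 0.25109769883874467
-0.2 8800 0.6699206977374444 0.25003561407825714
-0.1 7455 0.6749568362514667 0.2500386271179985
0.0 7218 0.6938891428208971 0.2500163867935685
0.1 7310 0.6936897548717454 0.2500575467518491
0.2 7580 0.6915948960454699 0.25001724324622276
0.3 3069 0.6897888387088814 0.2504135116988352
```

Careful with the scale: turns go in shares of 180 degrees. That gives: -0.519 rad / 3.1416 = -0.1652.

```bash
echo '[[[0, 0, -0.05], [0, 0, 0], 0.055], [[0, 0, -0.1], [0, 0, 0], 0.055], [[0, 0, -0.145], [0, 0, 0], 0.055], [[0.04, -0.03, -0.145], [0, 0, -0.0159], 0.055], [[0.08, -0.055, -0.145], [0, 0, -0.0318], 0.055], [[0.12, -0.08, -0.145], [0, 0, -0.0477], 0.055], [[0.16, -0.11, -0.145], [0, 0, -0.0637], 0.055], [[0.2, -0.136, -0.145], [0, 0, -0.0796], 0.055], [[0.24, -0.164, -0.145], [0, 0, -0.0955], 0.055], [[0.28, -0.191, -0.145], [0, 0, -0.1114], 0.055], [[0.32, -0.218, -0.145], [0, 0, -0.1273], 0.055], [[0.36, -0.245, -0.145], [0, 0, -0.1432], 0.055], [[0.4, -0.273, -0.145], [0, 0, -0.1652], 0.055], [[0.44, -0.3, -0.145], [0, 0, -0.1652], 0.055], [[0.48, -0.327, -0.145], [0, 0, -0.1652], 0.055], [[0.496, -0.3382, -0.145], [0, 0, -0.1652], 0.055], [[0.496, -0.3382, -0.145], [0, 0, -0.1652], 0.055], [[0.496, -0.3382, -0.145], [0, 0, -0.1652], 0.055], [[0.496, -0.3382, -0.145], [0, 0, -0.1652], 0.055]]' | python3 -m inch 45; python3 -c "
from h import *
to(.535,-.0675,.226,.797)"
```

```text
time: 2.0
position: [0.5345, -0.0686, 0.3505]
eef_rot: [2.896, 1.217, -0.001]
force: [0.6, -0.7, 0.2]
width: 0.055
grasp_force: 0.0
t2.0 at [ 0.5345 -0.0686  0.3505] yaw 0.795 F [ 0.6 -0.7  0.2] w 0.055 j [-0.23  0.08  1.09 -0.    1.97  0.54]
-> d [ 0.0012 -0.0004  0.1245] rot [ 0.     0.    -0.002]
```

```bash
echo '[[[0.0006, 0, 0.03], [0, 0, 0], 0.055], [[0.0006, 0, 0.065], [0, 0, 0], 0.055], [[0.0006, 0, 0.1], [0, 0, 0], 0.055], [[0.0006, 0, 0.124], [0, 0, 0], 0.055], [[0.0006, 0, 0.124], [0, 0, 0], 0.055], [[0.0006, 0, 0.124], [0, 0, 0], 0.04], [[0.0006, 0, 0.124], [0, 0, 0], 0.04], [[0.0006, 0, 0.124], [0, 0, 0], 0.03], [[0.0006, 0, 0.124], [0, 0, 0], 0.03], [[0.0006, 0, 0.124], [0, 0, 0], 0.03]]' | python3 -m inch 15; python3 -c "
from h import *
to(.535,-.068,.226,.797)"
```

```text
time: 3.0
position: [0.5367, -0.068, 0.2288]
eef_rot: [2.892, 1.217, 0.006]
force: [1.1, -2.2, 5.4]
width: 0.0327
grasp_force: 15.0
t3.0 at [ 0.5367 -0.068   0.2288] yaw 0.796 F [ 1.1 -2.2  5.4] w 0.0327 j [-0.23  0.06  1.35 -0.    1.72  0.54]
-> d [-0.0012 -0.0012  0.0028] rot [ 0.005 -0.002 -0.001]
```

Scaled: 0.797 rad / 3.1416 = 0.2537.

```bash
echo '[[[0, 0, -0.001], [0, 0, 0], 0.03], [[0, 0, -0.001], [0, 0, 0], 0.03], [[0, 0, -0.001], [0, 0, 0.0191], 0.03], [[0, 0, -0.001], [0, 0, 0.0414], 0.03], [[0, 0, -0.001], [0, 0, 0.0637], 0.03], [[0, 0, -0.001], [0, 0, 0.0859], 0.03], [[0, 0, -0.001], [0, 0, 0.1082], 0.03], [[0, 0, -0.001], [0, 0, 0.1305], 0.03], [[0, 0, -0.001], [0, 0, 0.1528], 0.03], [[0, 0, -0.001], [0, 0, 0.1751], 0.03], [[0, 0, -0.001], [0, 0, 0.1974], 0.03], [[0, 0, -0.001], [0, 0, 0.2165], 0.03], [[0, 0, -0.001], [0, 0, 0.2355], 0.03], [[0, 0, -0.001], [0, 0, 0.2483], 0.03], [[0, 0, -0.001], [0, 0, 0.2537], 0.03], [[0, 0, -0.001], [0, 0, 0.2537], 0.03], [[0, 0, -0.001], [0, 0, 0.2537], 0.03]]' | python3 -m inch 45; python3 - <<'E'
from h import *
to(.535,-.068,.226,0)
print(arm.get_state()["ft_torque"])
c=cap("top","pics/t2.png");np.savez("top2.npz",**c);W=cloud(c);A=np.array([.535,-.068])
dd=np.hypot(W[...,0]-A[0],W[...,1]-A[1]);m=((dd>.05)&(dd<.11)&(W[...,2]>.256)&(W[...,2]<.275)).astype(np.uint8)
n,l=cv2.connectedComponents(m)
for i in range(1,n):
    P=W[l==i]
    if len(P)>4:
        p=P.mean(0);a=np.degrees(np.arctan2(*(p[:2]-A)[::-1]));print(len(P),p,a,a%60)
E
```

```text
time: 4.7
position: [0.5368, -0.0683, 0.2288]
eef_rot: [3.139, -0.001, 0.006]
force: [4.0, -4.2, 5.7]
width: 0.032
grasp_force: 45.0
t4.7 at [ 0.5368 -0.0683  0.2288] yaw -0.001 F [ 4.  -4.2  5.7] w 0.032 j [-0.23  0.06  1.35 -0.    1.72  1.34]
-> d [-0.0018 -0.0003  0.0028] rot [ 0.003 -0.004 -0.001]
[-0.8295081  -0.58205836 -0.00727346]
74 [ 0.4961141  -0.13590158  0.26525397] -119.79891575255648 0.20108424744351794
69 [4.95601042e-01 1.37340497e-04 2.65481111e-01] 120.03772843865379 0.03772843865378661
```

```bash
echo '[[[0, 0, 0], [0, 0, 0], 0.055], [[0, 0, 0], [0, 0, 0], 0.055], [[0, 0, 0], [0, 0, 0], 0.055], [[0, 0, -0.03], [0, 0, 0], 0.055], [[0, 0, -0.07], [0, 0, 0], 0.055], [[0, 0, -0.1], [0, 0, 0], 0.055], [[-0.013, -0.04, -0.1], [0, 0, 0], 0.055], [[-0.026, -0.085, -0.1], [0, 0, 0], 0.055], [[-0.039, -0.13, -0.1], [0, 0, 0], 0.055], [[-0.052, -0.175, -0.1], [0, 0, 0], 0.055], [[-0.065, -0.22, -0.1], [0, 0, 0], 0.055], [[-0.075, -0.26, -0.1], [0, 0, 0], 0.055], [[-0.08, -0.289, -0.1], [0, 0, 0], 0.055], [[-0.08, -0.289, -0.1], [0, 0, 0], 0.055], [[-0.08, -0.289, -0.1], [0, 0, 0], 0.055], [[-0.08, -0.289, -0.1], [0, 0, 0], 0.055]]' | python3 -m inch 15; python3 - <<'E'
from h import *
np.set_printoptions(precision=4,suppress=True)
to(.455,.221,.203,0)
A=np.array([.535,-.068])
c=cap("top","pics/t3.png");W=cloud(c)
dd=np.hypot(W[...,0]-A[0],W[...,1]-A[1]);m=((dd>.05)&(dd<.11)&(W[...,2]>.256)&(W[...,2]<.275)).astype(np.uint8)
n,l=cv2.connectedComponents(m)
for i in range(1,n):
    P=W[l==i]
    if len(P)>4:
        p=P.mean(0);a=np.degrees(np.arctan2(*(p[:2]-A)[::-1]));print(len(P),p,a,a%60,np.percentile(P[:,2],90))
# prong of the front seat
P=W[(W[...,0]>.42)&(W[...,0]<.455)&(abs(W[...,1]+.068)<.035)&(W[...,2]>.12)&(W[...,2]<.2)]
print(len(P),P.mean(0),P.min(0),P.max(0),np.percentile(P[:,2],[10,50,90]))
a=cv2.resize(c["pixels"][130:290,190:440,::-1],None,fx=3.2,fy=3.2,interpolation=cv2.INTER_CUBIC);cv2.imwrite("pics/t3c.png",a)
E
```

```text
time: 6.35
position: [0.4556, 0.221, 0.3271]
eef_rot: [3.141, -0.002, -0.001]
force: [0.6, 0.4, -0.1]
width: 0.0549
grasp_force: 0.0
t6.3 at [0.4556 0.221  0.3271] yaw -0.001 F [ 0.6  0.4 -0.1] w 0.0549 j [ 0.34 -0.    1.22 -0.    1.92  1.91]
-> d [-0.0005 -0.0001  0.1241] rot [ 0.001  0.001 -0.001]
68 [ 0.6135 -0.0675  0.2656] 0.3860306098988029 0.3860306098988029 0.2680701674371674
69 [0.5746 0.0001 0.2651] 59.86471555980238 59.86471555980238 0.2679527083338864
66 [ 0.5743 -0.1353  0.2657] -59.70544681503744 0.29455318496255956 0.2675673574493162
73 [ 0.4963 -0.1359  0.2653] -119.68156565514168 0.3184343448583178 0.2681011559744259
73 [0.4955 0.0005 0.2645] 119.98394423519295 59.98394423519295 0.26767391474795665
158 [ 0.4449 -0.0678  0.1536] [ 0.4293 -0.0897  0.1422] [ 0.4549 -0.0463  0.169 ] [0.1488 0.1519 0.164 ]
```

View pics/t3c.png

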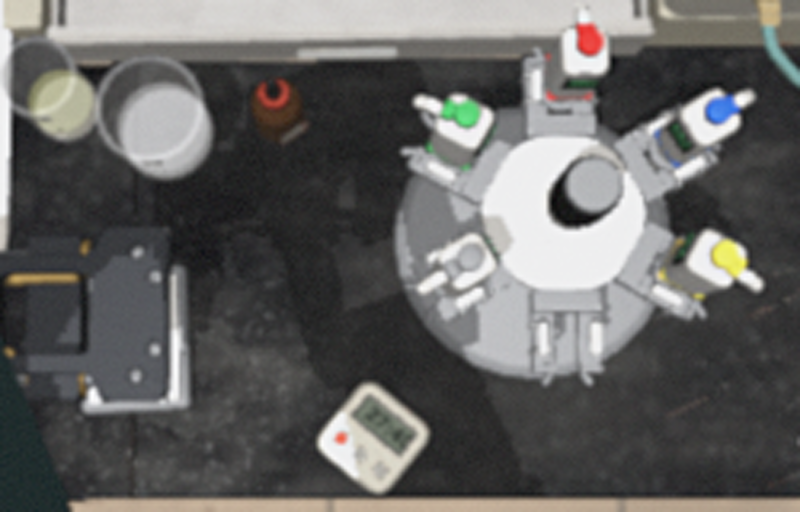

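The crop shows the empty seat facing straight to the front at crop (567,330), with everything else undisturbed. Next I grasp the pipette.

```bash
echo '[[[0, 0, 0.04], [0, 0, 0], 0.055], [[0, 0, 0.08], [0, 0, 0], 0.055], [[0, 0, 0.11], [0, 0, 0], 0.055], [[0, 0, 0.124], [0, 0, 0], 0.055], [[0, 0, 0.124], [0, 0, 0], 0.055], [[0, 0, 0.124], [0, 0, 0], 0.04], [[0, 0, 0.124], [0, 0, 0], 0.03], [[0, 0, 0.124], [0, 0, 0], 0.02], [[0, 0, 0.124], [0, 0, 0], 0.02], [[0, 0, 0.124], [0, 0, 0], 0.02]]' | python3 -m inch 10; python3 -c "
from h import *
to(.455,.221,.203,0)"
```

```text
time: 7.4
position: [0.4562, 0.2219, 0.2048]
eef_rot: [-3.141, 0.0, -0.004]
force: [0.3, -1.2, 4.1]
width: 0.0264
grasp_force: 9.8
t7.4 at [0.4562 0.2219 0.2048] yaw -0.0 F [ 0.3 -1.2  4.1] w 0.0264 j [ 0.34 -0.01  1.47 -0.    1.68  1.91]
-> d [-0.0012  0.0009  0.0018] rot [-0.    -0.002 -0.   ]
```

```bash
echo '[[[0, 0, 0], [0, 0, 0], 0.02], [[0, 0, 0], [0, 0, 0], 0.02], [[0, 0, -0.008], [0, 0, 0], 0.02], [[0, 0, -0.016], [0, 0, 0], 0.02], [[0, 0, -0.02], [0, 0, 0], 0.02], [[-0.01, 0, -0.02], [0, 0, 0], 0.02], [[-0.025, 0, -0.02], [0, 0, 0], 0.02], [[-0.045, 0, -0.02], [0, 0, 0], 0.02], [[-0.065, 0, -0.02], [0, 0, 0], 0.02], [[-0.075, 0, -0.02], [0, 0, 0], 0.02], [[-0.08, 0, -0.02], [0, 0, 0], 0.02], [[-0.08, 0, -0.02], [0, 0, 0], 0.02], [[-0.08, 0, -0.02], [0, 0, 0], 0.02]]' | python3 -m inch 40; python3 - <<'E'
from h import *
to(.38,-.0677,.245,0)
for n in("scene","top"):
    c=cap(n,f"pics/{n}4.png");np.savez(n+"4.npz",**c)
    W=cloud(c);hsv=cv2.cvtColor(c["pixels"],cv2.COLOR_RGB2HSV)
    m=(hsv[...,0]>6)&(hsv[...,0]<18)&(hsv[...,1]>150)&(W[...,2]>.1)&(W[...,0]<.5)&(W[...,0]>.3)&(abs(W[...,1]-.22)<.1)
    P=W[m];print(n,len(P),P.mean(0),P.min(0),P.max(0))
E
python3 -c "
import cv2;i=cv2.imread('pics/scene4.png')[170:340,180:360];cv2.imwrite('pics/s4c.png',cv2.resize(i,None,fx=3.4,fy=3.4,interpolation=2))"
```

```text
time: 8.7
position: [0.3759, 0.2218, 0.2234]
eef_rot: [3.141, -0.0, 0.001]
force: [-0.7, -0.4, -1.8]
width: 0.0258
grasp_force: 39.5
t8.7 at [0.3759 0.2218 0.2234] yaw -0.0 F [-0.7 -0.4 -1.8] w 0.0258 j [ 0.4  -0.17  1.58 -0.    1.73  1.97]
-> d [ 0.0042  0.2895 -0.0216] rot [ 0. -0. -0.]
scene 32 [0.36411421 0.22517635 0.23995378] [0.35772754 0.20651427 0.19284498] [0.38569896 0.23430237 0.26652251]<stdin>:7: RuntimeWarning: Mean of empty slice.
  ret = um.true_divide(
Traceback (most recent call last):
ValueError: zero-size array to reduction operation minimum which has no identity
```

View pics/s4c.png

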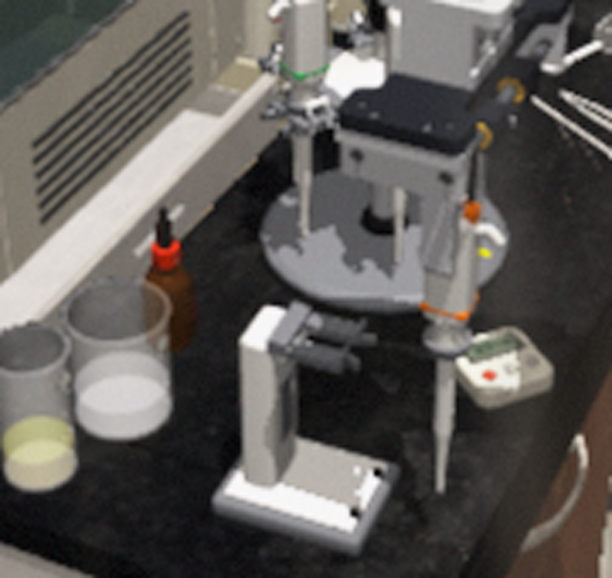

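The pipette is upright in the fingers at crop (450,300), and the charger fork is empty. Next is the move to in front of the seat.

```bash
echo '[[[0, 0, -0.017], [0, 0, 0], 0.02], [[0, 0.02, -0.017], [0, 0, 0], 0.02], [[0, 0.05, -0.017], [0, 0, 0], 0.02], [[0, 0.085, -0.017], [0, 0, 0], 0.02], [[0, 0.12, -0.017], [0, 0, 0], 0.02], [[0, 0.155, -0.017], [0, 0, 0], 0.02], [[0, 0.19, -0.017], [0, 0, 0], 0.02], [[0, 0.225, -0.017], [0, 0, 0], 0.02], [[0, 0.255, -0.017], [0, 0, 0], 0.02], [[0, 0.275, -0.017], [0, 0, 0], 0.02], [[0, 0.285, -0.017], [0, 0, 0], 0.02], [[0, 0.2901, -0.017], [0, 0, 0], 0.02], [[0, 0.2901, -0.017], [0, 0, 0], 0.02], [[0, 0.2901, -0.017], [0, 0, 0], 0.02], [[0, 0.2901, -0.017], [0, 0, 0], 0.02]]' | python3 -m inch 40; python3 - <<'E'
from h import *
to(.4585,-.0683,.24,0)
c=cap("scene","pics/scene5.png");i=c["pixels"][130:270,220:370,::-1];cv2.imwrite('pics/s5c.png',cv2.resize(i,None,fx=4,fy=4,interpolation=2))
E
```

```text
time: 10.3
position: [0.3756, -0.0676, 0.2405]
eef_rot: [-3.141, -0.002, -0.0]
force: [0.4, 0.8, -1.7]
width: 0.0259
grasp_force: 39.5
t10.3 at [ 0.3756 -0.0676  0.2405] yaw 0.001 F [ 0.4  0.8 -1.7] w 0.0259 j [-0.33 -0.3   1.65  0.    1.79  1.24]
-> d [0.0829 0.0008 0.0006] rot [-0.    -0.     0.001]
```

View pics/s5c.png

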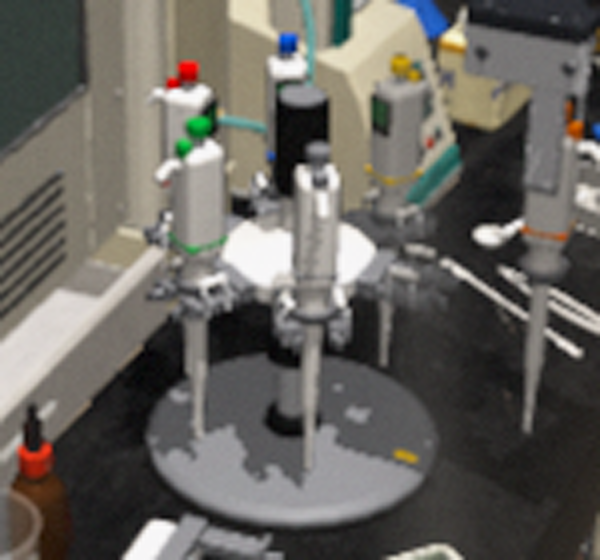

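The pipette hangs upright in front of the empty fork, collar at crop (547,262). I slide it in.

```bash
echo '[[[0.015, 0.0006, 0], [0, 0, 0], 0.02], [[0.03, 0.0006, 0], [0, 0, 0], 0.02], [[0.042, 0.0006, 0], [0, 0, 0], 0.02], [[0.05, 0.0006, 0], [0, 0, 0], 0.02], [[0.058, 0.0006, 0], [0, 0, 0], 0.02], [[0.066, 0.0006, 0], [0, 0, 0], 0.02], [[0.073, 0.0006, 0], [0, 0, 0], 0.02], [[0.079, 0.0006, 0], [0, 0, 0], 0.02], [[0.083, 0.0006, 0], [0, 0, 0], 0.02], [[0.083, 0.0006, 0], [0, 0, 0], 0.02], [[0.083, 0.0006, 0], [0, 0, 0], 0.02]]' | python3 -m inch 40; python3 - <<'E'
from h import *
to(.4585,-.0683,.24,0)
E
```

```text
time: 11.45
position: [0.4584, -0.069, 0.2405]
eef_rot: [3.141, -0.0, -0.0]
force: [0.0, -0.8, -1.4]
width: 0.0256
grasp_force: 39.5
t11.4 at [ 0.4584 -0.069   0.2405] yaw -0.0 F [ 0.  -0.8 -1.4] w 0.0256 j [-0.27 -0.11  1.5  -0.    1.75  1.3 ]
-> d [ 0.0001 -0.0007  0.0005] rot [ 0.  0. -0.]
```

```bash
for i in 1; do echo '[[[0, -0.0005, 0.002], [0, 0, 0], 0.02], [[0, -0.0005, 0.004], [0, 0, 0], 0.02], [[0, -0.0005, 0.006], [0, 0, 0], 0.02], [[0, -0.0005, 0.008], [0, 0, 0], 0.02], [[0, -0.0005, 0.01], [0, 0, 0], 0.02], [[0, -0.0005, 0.01], [0, 0, 0], 0.02]]' | python3 -m inch 45; done; echo '[[[0, 0, 0.001], [0, 0, 0], 0.02], [[0, 0, 0.002], [0, 0, 0], 0.02], [[0, 0, 0.003], [0, 0, 0], 0.02], [[0, 0, 0.003], [0, 0, 0], 0.02]]' | python3 -m inch
```

```text
time: 12.05
position: [0.4583, -0.0684, 0.23]
eef_rot: [-3.141, 0.0, 0.001]
force: [0.2, -0.3, -0.8]
width: 0.0257
grasp_force: 44.5
time: 12.45
position: [0.4585, -0.0684, 0.2275]
eef_rot: [-3.142, 0.0, -0.0]
force: [0.1, 0.1, -0.6]
width: 0.0258
grasp_force: 44.5
```

```bash
for k in 1 2 3; do echo '[[[0, 0, 0.001], [0, 0, 0], 0.02], [[0, 0, 0.002], [0, 0, 0], 0.02], [[0, 0, 0.002], [0, 0, 0], 0.02]]' | python3 -m inch | sed -n '1,2p;4p'; done
```

```text
time: 12.75
position: [0.4587, -0.0684, 0.2268]
force: [-0.8, 0.6, 4.5]
time: 13.05
position: [0.4589, -0.0685, 0.2262]
force: [-2.5, 1.3, 9.1]
time: 13.35
position: [0.4588, -0.0691, 0.2218]
force: [-0.1, -3.3, 0.2]
```

```bash
for k in 1 2 3; do echo '[[[0, 0, 0.001], [0, 0, 0], 0.02], [[0, 0, 0.002], [0, 0, 0], 0.02], [[0, 0, 0.002], [0, 0, 0], 0.02]]' | python3 -m inch | sed -n '1,2p;4p'; done
```

```text
time: 13.65
position: [0.4579, -0.0682, 0.2178]
force: [0.9, 0.1, -4.5]
time: 13.95
position: [0.4583, -0.0681, 0.2171]
force: [-1.2, 0.9, -3.2]
time: 14.25
position: [0.4587, -0.0685, 0.2161]
force: [0.1, 1.0, -0.8]
```

```bash
for k in 1 2; do echo '[[[0, 0, 0.001], [0, 0, 0], 0.02], [[0, 0, 0.002], [0, 0, 0], 0.02], [[0, 0, 0.002], [0, 0, 0], 0.02]]' | python3 -m inch | sed -n '1,2p;4p'; done
```

```text
time: 14.55
position: [0.4588, -0.0685, 0.216]
force: [-1.8, 0.2, 7.2]
time: 14.85
position: [0.459, -0.0685, 0.2158]
force: [-3.3, 1.6, 12.9]
```

```bash
echo '[[[0, 0, -0.003], [0, 0, 0], 0.02], [[0, 0, -0.004], [0, 0, 0], 0.02]]' | python3 -m inch 20| sed -n '1,2p;4p';  echo '[[[0, 0, 0], [0, 0, 0], 0.045], [[0, 0, 0], [0, 0, 0], 0.045], [[0, 0, 0], [0, 0, 0], 0.045], [[0, 0, 0], [0, 0, 0], 0.045], [[0, 0, -0.02], [0, 0, 0], 0.045], [[0, 0, -0.05], [0, 0, 0], 0.045], [[0, 0, -0.09], [0, 0, 0], 0.045], [[0, 0, -0.12], [0, 0, 0], 0.045], [[-0.04, 0, -0.13], [0, 0, 0], 0.045], [[-0.08, 0, -0.13], [0, 0, 0], 0.045], [[-0.12, 0, -0.13], [0, 0, 0], 0.045], [[-0.15, 0.04, -0.13], [0, 0, 0], 0.045], [[-0.15, 0.08, -0.13], [0, 0, 0], 0.045], [[-0.15, 0.12, -0.13], [0, 0, 0], 0.045], [[-0.15, 0.15, -0.13], [0, 0, 0], 0.045], [[-0.15, 0.15, -0.13], [0, 0, 0], 0.045], [[-0.15, 0.15, -0.13], [0, 0, 0], 0.045]]' | python3 -m inch; python3 - <<'E'
from h import *
np.set_printoptions(precision=4,suppress=True)
to(.3,-.22,.34,0)
A=np.array([.535,-.0677])
for nm in("top","scene"):
    c=cap(nm,f"pics/{nm}6.png");W=cloud(c)
    if nm=="top": im=cv2.resize(c["pixels"][130:290,290:440,::-1],None,fx=3,fy=3,interpolation=2)
    else: im2=cv2.resize(c["pixels"][130:290,220:340,::-1],None,fx=3,fy=3,interpolation=2)
    dd=np.hypot(W[...,0]-A[0],W[...,1]-A[1]);m=((dd>.05)&(dd<.11)&(W[...,2]>.256)&(W[...,2]<.29)).astype(np.uint8)
    n,l=cv2.connectedComponents(m)
    for i in range(1,n):
        P=W[l==i]
        if len(P)>4:
            p=P.mean(0);print(len(P),p,np.linalg.norm(p[:2]-A),np.degrees(np.arctan2(*(p[:2]-A)[::-1])),np.percentile(P[:,2],90))
cv2.imwrite("pics/f.png",np.hstack([im[:,:430],im2]))
E
```

```text
time: 15.05
position: [0.4589, -0.0686, 0.216]
force: [1.5, -0.7, 0.5]
time: 16.75
position: [0.3083, -0.2184, 0.3452]
eef_rot: [-3.14, 0.002, 0.001]
force: [-0.4, -0.7, 0.1]
width: 0.045
grasp_force: 0.0
t16.8 at [ 0.3083 -0.2184  0.3452] yaw -0.002 F [-0.4 -0.7  0.1] w 0.045 j [-0.77 -0.28  1.43  0.    1.99  0.81]
-> d [-0.0083  0.0016  0.0052] rot [-0.001  0.001 -0.002]
68 [ 0.6139 -0.0685  0.2652] 0.07893789460883686 -0.5821842059428783 0.26805493497202293
64 [ 0.5747 -0.0007  0.2658] 0.07791095900219251 59.37995686921106 0.26777556189115304
69 [ 0.5741 -0.136   0.2652] 0.07866236958241285 -60.21212362126152 0.2679795093238275
62 [0.4968 0.0002 0.266 ] 0.07796958461400237 119.3694409265441 0.268521514455324
68 [ 0.4953 -0.1356  0.2652] 0.0786691398539416 -120.26786681615283 0.2680274117612688
71 [ 0.4554 -0.0682  0.2652] 0.0796229482944196 -179.66536938551067 0.26789034896793296
31 [ 0.571  -0.1362  0.2649] 0.07739905915429142 -62.289449164473545 0.26973161834949255
36 [ 0.4921 -0.1364  0.2642] 0.08094223458477375 -121.98811584014881 0.2702954642220271
37 [ 0.6113 -0.0684  0.2645] 0.07633684638372305 -0.502610613490518 0.2688690606006843
44 [ 0.4515 -0.0676  0.2643] 0.0834559352811579 179.90663745058993 0.26976017152115017
41 [0.5727 0.0014 0.2639] 0.07874734238191543 61.4161162220527 0.2691085387494606
46 [0.4931 0.0022 0.2639] 0.08150399344191267 120.9365806662359 0.2697850335808349
```

View pics/f.png

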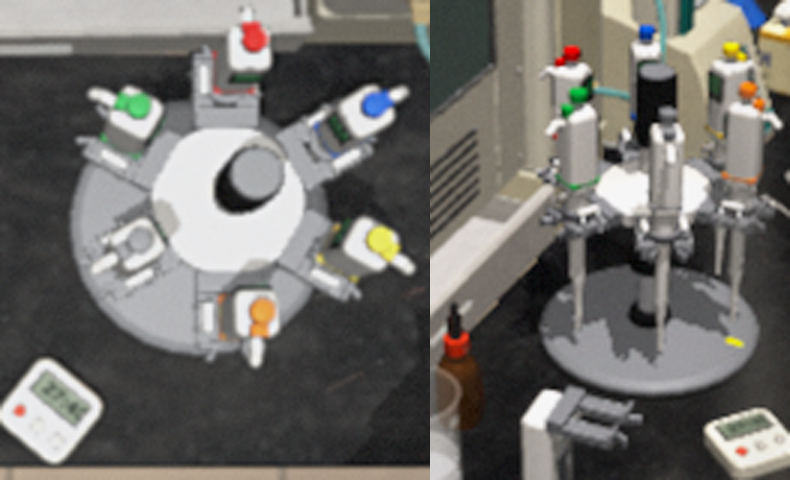

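The orange pipette stands upright in the front seat (left half (240,325), right half (745,150)). Its top is at 0.268 m, the same as the other five, and nothing is touching it. I hand the job in.

```bash
python3 -c "
from h import *
print(arm.close_job())"
```

```text
the job is handed in; nothing more can be done
None
```

The carousel's empty place was turned to the front and the orange-band pipette is seated there: it snapped under the clips, bottomed at about 13 N, and was left upright and released. The job is handed in at about 17 s on the robot's clock; the hand-in call gave no verdict.

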